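# Turn the dip dish rim-down into the draining board

### The arm

A 6-joint arm with a two-finger parallel gripper is mounted at the origin on a cart in front of the work surface, level with it; the furniture and walls round the work are solid. World frame = base frame: x ahead of the robot, y to its left, z up, the work surface at z = 0. Lengths are in mm, angles in rad, forces in N, time in s.
With the tool pointing down it reaches from about 300 to 950 mm from the base axis. Payload 3.1 kg.
Tool frame: the origin (TCP) lies midway between the tips of the shut fingers; the grasp point (between the pads) lies 19 mm behind it (env.grip_point_offset is the distance from the TCP to the grasp point, in mm); z points along the fingers, y is the line along which they close (so a half turn about z gives the same grasp; the last joint's range is limited). The gripper opens to 85 mm and grips with 20 to 120 N. Pads are 22 mm wide; open, the fingers measure 114 mm over their backs; the gripper's body (76 mm by 85 mm) begins 54 mm behind the grasp point. The pads swing forward as they close: fully open they stand 13 mm farther back than shut.
Start: joints at [1.2, 0.308, 1.634, -0, 1.2, -0.07], TCP at [185.204, 596.935, 231.272] pointing down, gripper open.
Joint ranges: [-3.06, 3.06], [-0.79, 1.96], [0.05, 2.63], [-1.19, 4.34], [0.05, 2.64], [-2.94, 2.94]. Speed limits (rad/s): [2.79, 2.79, 3.14, 3.14, 3.14, 3.14].

### API

Orientations are given as a unit quaternion [w, x, y, z].
In Python, from station import env gives the robot as it stands. The module is installed in compiled form; this text tells all that it offers. Calls block until the motion is done:
- env.move_to(position, orientation): joint-space move of the TCP to a pose.
- env.move_l(position, rotation=None, feed=150): straight line of the TCP; rotation=None keeps the orientation; feed is the mean speed in mm/s.
- env.movej(angles): joint-space move.
- env.gripper_to(opening, squeeze=None): opening from 0.0 (shut) to 1.0 (fully open); squeeze is the grip in N (None keeps the last); returns when the fingers have stopped.
- env.hold(seconds).
- env.ik(position, orientation): joint angles nearest the present ones, or None.
- env.get_obs(): the state.
- env.grab_frame(name): name is "scene" or "top"; returns a dict with "frame" (480x640x3 uint8, red, green, blue), "intrinsics" (3x3 intrinsics, pixels), "cam_to_world" (4x4, takes a point from camera to world coordinates). Camera axes: x right, y up, looking along -z (the intrinsics and any distortion apply to the point x, -y, -z); pixel columns grow to the right and rows downward; lengths in mm; the calibration is good to about 2 mm. A picture is of the moment at which its call begins. There is no depth.
A pose or a line that the arm cannot do raises env.IKError and nothing moves.
- env.sign_off(): hands the job in; it is judged then, once.
The state is a dict: "time_s": time; "joint_pos": joint angles; "dq": joint speeds; "tau": joint torques, N m; "ee_pos": TCP position; "tcp_rot": TCP orientation; "ft_force": force on the tool from outside, world axes, zero at the start; "wrist_torque": the same for the moment, N m; "finger_gap": opening from 0.0 (shut) to 1.0 (fully open); "finger_force": force on a finger pad.
Only numpy, scipy, OpenCV 4.12 (cv2) and the standard library are available. Lean on these libraries where they do the work, as an engineer would, in place of code of your own. Each camera call takes 0.05 s, during which the arm holds its last target. There are 200 camera calls.

### The job

Take the square dip dish off the little wire stand and set it upside down, rim down, in the empty pocket of the wooden draining board, so that it sits flat on the pocket's floor. Set it down without dropping it, and leave the dish that is already draining in the other pocket where it is.

Things in the scene. Friction and masses are not known exactly. Their poses are not given: they have to be found in the camera images.
- dish: Dish to move: square white ceramic dip dish, 58 x 58 mm, 40 mm high, straight 4 mm walls, rounded corners, low square foot ring, 0.16 kg. Origin: underside centre; +z points to the open rim (40 mm along z), x, y square to the walls. At the start it leans on the wire stand: z points down and forward (40 degrees off straight down), bottom up and toward the robot, y level. Rim-down: z straight down.
- other_dish: A second dish of the same kind (58 x 58 x 40 mm), already standing rim-down in the other pocket of the board. Origin: centre of its bottom (now its top side). To be left alone.
- wire_stand: Fixed steel wire stand, 97 mm long (x), 42 mm wide (y), 56 mm high: two 6 mm wires 36 mm apart, bent to a V. The dish's rim rests on the rear (+x) arms, its lower wall on the front arms. The stand is narrower than the dish, so the dish's left and right (y) walls are free for fingers. Origin: on the worktop, 90 mm in front (-x) of the bottom of the V.
- empty_pocket (a point): Centre of the empty pocket of the fixed wooden board (110 mm in x, 240 mm in y, 15 mm thick), level with the board's top face. Pocket 66 x 66 mm, 7 mm deep, 2 mm chamfer, sides along this frame's x and y; z up. A seated rim-down dish has its origin 33 mm above this point. The other pocket's centre lies 110 mm away along -y.
There are look-alikes about, which are no part of the job. What is shaped like the dish but green is not meant.

How it is judged (in metres and radians):
At the end, for the whole second after the job is handed in: The dish rests rim-down (within 0.1 rad) in the empty pocket, centre within 8 mm of the pocket's centre, its bottom 30 to 35.5 mm above the board's top face (that is, seated on the pocket floor), at rest; the other dish is still rim-down in its own pocket within 12 mm of where it was (angle between each of dish, other_dish's own z axis and vertical above 3.04 rad and horizontal distance between dish and empty_pocket below 0.008 m and z of dish in the frame of empty_pocket between 0.03 and 0.0355 m and linear speed of dish below 0.02 m/s and distance of other_dish from where it was at the start of the episode below 0.012 m); the robot touches nothing.
It fails at once if the dish is dropped or thrown (moves faster than 0.6 m/s with no finger on it, a fall of about 18 mm) (contact force between the fingers and dish below 0.05 N and linear speed of dish above 0.6 m/s).
It fails at once if the other dish is lifted, tipped or moved by more than 15 mm (distance of other_dish from where it was at the start of the episode above 0.015 m or angle between other_dish's own z axis and vertical below 2.7 rad).
It also fails if it takes over 37 s, if anything falls off the work surface, if the arm or the gripper's body presses on something with over 40 N, if the wrist force passes 120 N, or if a joint passes its speed limit or range.

## Working session

There is one attempt and no reset: what is moved stays moved. The work goes in short steps, each a Python script; the robot and the scene stay as the last script left them, time stands still between calls to the robot, and variables do not carry over. Pictures are saved under pics/ and viewed, at most 10 in all, crops included, and the job is handed in when it is done.

```bash
mkdir -p pics
python3 - <<'E'
from station import env
import cv2,numpy as np
np.set_printoptions(suppress=True,precision=4)
for n in("scene","top"):
    f=env.grab_frame(n); cv2.imwrite(f"pics/{n}0.png",f["frame"][:,:,::-1]); print({k:v for k,v in f.items() if k!="frame"})
    np.savez(f"{n}.npz",K=f["intrinsics"],T=f["cam_to_world"],im=f["frame"])
o=env.get_obs();print(o, env.grip_point_offset)
E
```

```text
{'intrinsics': array([[485.5281,   0.    , 317.4202],
       [  0.    , 485.5281, 239.2742],
       [  0.    ,   0.    ,   1.    ]]), 'cam_to_world': array([[   0.6303,    0.4888,   -0.6031,  -38.5233],
       [  -0.7763,    0.3981,   -0.4887, -391.097 ],
       [   0.0013,    0.7763,    0.6304,  626.4524],
       [   0.    ,    0.    ,    0.    ,    1.    ]])}
{'intrinsics': array([[534.3747,   0.    , 323.3648],
       [  0.    , 534.3747, 240.6548],
       [  0.    ,   0.    ,   1.    ]]), 'cam_to_world': array([[   0.0266,    0.9849,   -0.1708,  312.7112],
       [  -0.9994,    0.0298,    0.0161,   32.9373],
       [   0.0209,    0.1703,    0.9852, 1018.6764],
       [   0.    ,    0.    ,    0.    ,    1.    ]])}
{'time_s': 0.1, 'joint_pos': array([ 1.2003,  0.3089,  1.6351, -0.    ,  1.1998, -0.0697]), 'dq': array([-0.0004, -0.0022, -0.0047,  0.001 ,  0.0009, -0.0007]), 'tau': array([ -0.0009, -41.6408, -27.7646,  -0.0003,   0.0041,  -0.    ]), 'ee_pos': array([184.9284, 596.2025, 230.1421]), 'tcp_rot': array([-0.0002,  0.1498,  0.9887, -0.0011]), 'ft_force': array([-0.2656, -0.202 ,  0.1192]), 'wrist_torque': array([ 0.0307, -0.0611,  0.0053]), 'finger_force': 0.0, 'finger_gap': 0.9995021430130155} 18.700000000000003
```

View pics/scene0.png

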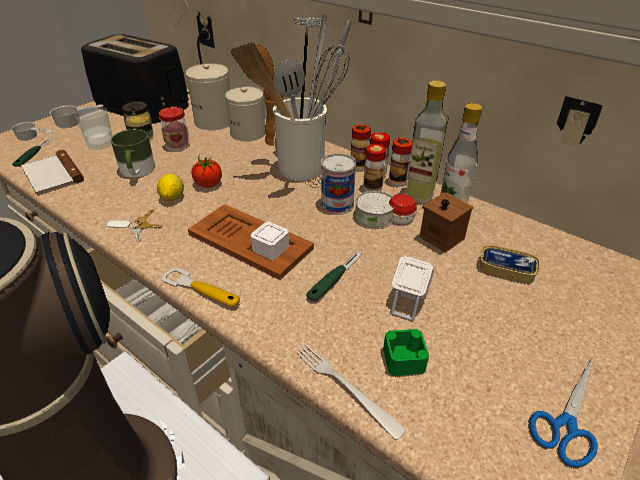

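View pics/top0.png

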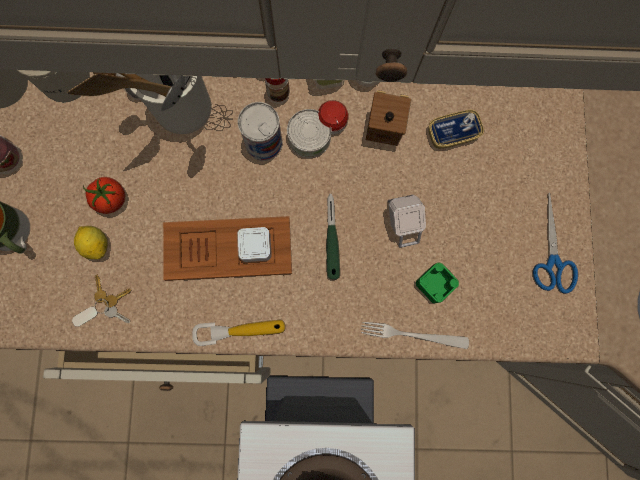

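Scene view: the board has the other dish at (270,240) and the empty pocket to its left; the dish on its stand is at (410,285). Top view: empty pocket about (198,250), other dish (254,244), dish (408,218), green look-alike (438,283). Next I'll enlarge these areas.

Run:
```python
import cv2,numpy as np
def crop(n,x,y,w,h,s):
    im=np.load(n+".npz")["im"][y:y+h,x:x+w,::-1]
    im=cv2.resize(im,None,fx=s,fy=s,interpolation=cv2.INTER_CUBIC)
    for i in range(0,w,10):
        cv2.line(im,(int((i+.5)*s),0),(int((i+.5)*s),8 if i%20 else 16),(0,0,255),1)
        if i%20==0: cv2.putText(im,str(x+i),(int(i*s),30),0,.4,(255,0,0),1)
    for i in range(0,h,10):
        cv2.line(im,(0,int((i+.5)*s)),(8 if i%20 else 16,int((i+.5)*s)),(0,0,255),1)
        if i%20==0: cv2.putText(im,str(y+i),(18,int(i*s)+8),0,.4,(255,0,0),1)
    return im
cv2.imwrite("pics/dish.png",np.hstack([crop("scene",380,250,60,80,6.6),crop("top",380,185,60,80,6.6)]))
cv2.imwrite("pics/board.png",np.vstack([crop("scene",180,200,140,80,5)[:, :700],crop("top",158,210,140,40,5)[:200]]) if 0 else crop("top",158,210,140,75,5.6))
```

```text
(no output)
```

View pics/dish.png

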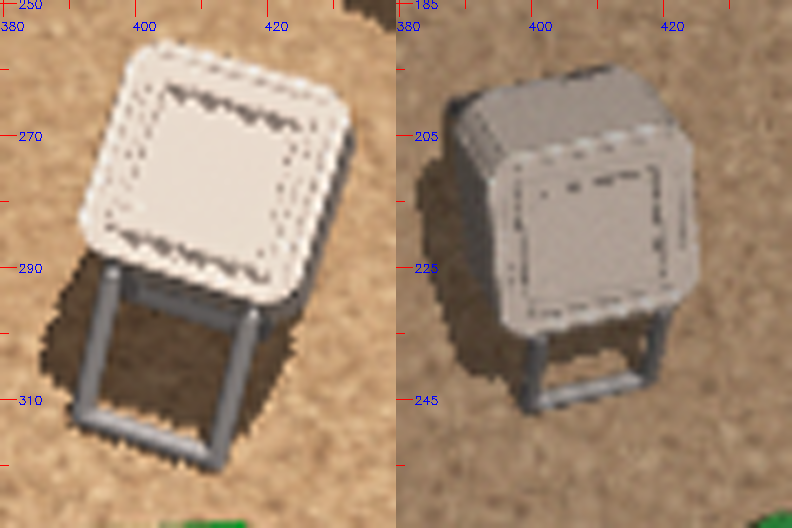

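View pics/board.png

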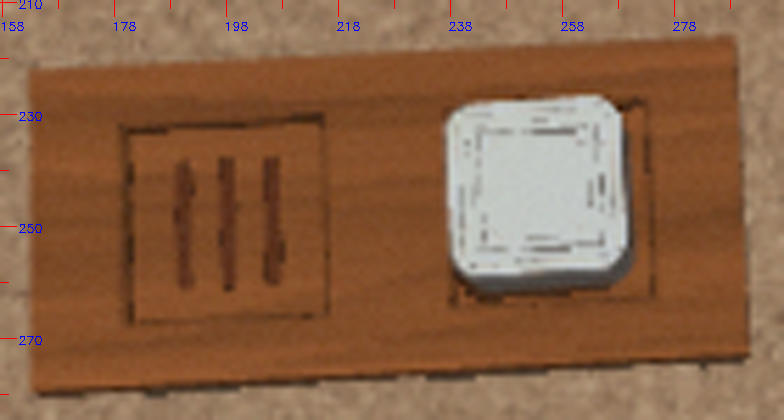

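Dish crop: in the scene view the base face spans about (380–433, 256–296), and the front wires run down to a bar near (392,313)–(412,319). In the top view the face spans about (395–425, 205–235). Board crop: empty-pocket corners (180,232), (215.5,231), (216,265.5), (181,267.5).

```bash
cat > geo.py <<'E'
import numpy as np
from scipy.optimize import least_squares
C={n:np.load(n+".npz") for n in("scene","top")}
def proj(n,P):
    T=C[n]["T"];p=(np.atleast_2d(P)-T[:3,3])@T[:3,:3]; q=(p*[1,-1,-1])@C[n]["K"].T; return q[:,:2]/q[:,2:]
def ray(n,uv,z):
    d=np.linalg.inv(C[n]["K"])@[*uv,1]*[1,-1,-1];T=C[n]["T"];d=T[:3,:3]@d;o=T[:3,3];return o+d*(z-o[2])/d[2]
def tri(a,b): return least_squares(lambda P:np.r_[proj("scene",P)[0]-a,proj("top",P)[0]-b],[500,0,50])
E
python3 - <<'E'
from geo import *
import cv2
np.set_printoptions(suppress=True,precision=2)
def X(l1,l2):
    h=lambda l:np.cross([*l[0],1],[*l[1],1]);p=np.cross(h(l1),h(l2));return p[:2]/p[2]
def corners(t,r,b,l): return np.array([X(t,l),X(t,r),X(b,r),X(b,l)])
s=corners([(165,42),(330,90)],[(350,120),(300,280)],[(100,250),(265,303)],[(135,70),(82,215)])/6.6+[379.5,249.5]
t=(corners([(515,152),(670,128)],[(692,165),(697,275)],[(525,334),(665,308)],[(492,180),(505,310)])-[396,0])/6.6+[379.5,184.5]
a=np.radians(40)
def face(p):
    x,y,z,w=p; c,sn=np.cos(w),np.sin(w)
    u=np.array([c*np.cos(a),sn*np.cos(a),np.sin(a)]);v=np.array([-sn,c,0]) # u: up/forward along face
    return np.array([[x,y,z]+29*(i*u+j*v) for i,j in((1,1),(1,-1),(-1,-1),(-1,1))])
r=least_squares(lambda p:np.r_[(proj("scene",face(p))-s).ravel(),(proj("top",face(p))-t).ravel()],[400,-120,80,0])
print("dish",r.x,"yaw deg",np.degrees(r.x[3]));print(r.fun.reshape(-1,8))
for A,B in (((82,415),(535,405)),((215,460),(650,380))):
    q=tri(np.array(A)/6.6+[379.5,249.5],(np.array(B)-[396,0])/6.6+[379.5,184.5]);print("bar",q.x,q.fun)
f=lambda p:np.array([ray("top",np.array(q)/5.6+[157.5,209.5],15) for q in p])
for nm,p in(("empty",[(123,126),(324,117),(327,313),(130,323)]),("other",[(448,105),(648,99),(655,298),(453,305)]),("board",[(30,70),(737,37),(748,356),(35,392)])):
    q=f(p);print(nm,q.mean(0),"sides",np.linalg.norm(q-np.roll(q,-1,0),axis=1)); e=q[0]-q[1];print("yaw",np.degrees(np.arctan2(-e[0],e[1])))
im=C["scene"]["im"][200:280,185:318,::-1];im=cv2.resize(im,None,fx=6,fy=6,interpolation=cv2.INTER_CUBIC);cv2.imwrite("pics/board2.png",im)
E
```

```text
dish [ 522.45 -140.27   66.27    0.22] yaw deg 12.616881522478264
[[-1.01 -0.78  0.48  0.17 -0.38  0.84 -0.68  0.35]
 [-0.   -0.01  0.94 -1.18  0.88 -0.31 -0.65  0.13]]
bar [ 483.12 -133.04    3.99] [-0.09  0.02  0.08 -0.07]
bar [ 491.97 -167.3     3.14] [-0.27  0.06  0.24 -0.2 ]
empty [464.26 253.52  15.  ] sides [67.93 67.19 65.84 67.49]
yaw 4.37910268373558
other [473.71 144.33  15.  ] sides [68.02 68.51 67.92 68.71]
yaw 3.517128207711534
board [468.28 198.93  15.  ] sides [240.54 109.89 238.19 110.05]
yaw 4.5254408995238
```

View pics/board2.png

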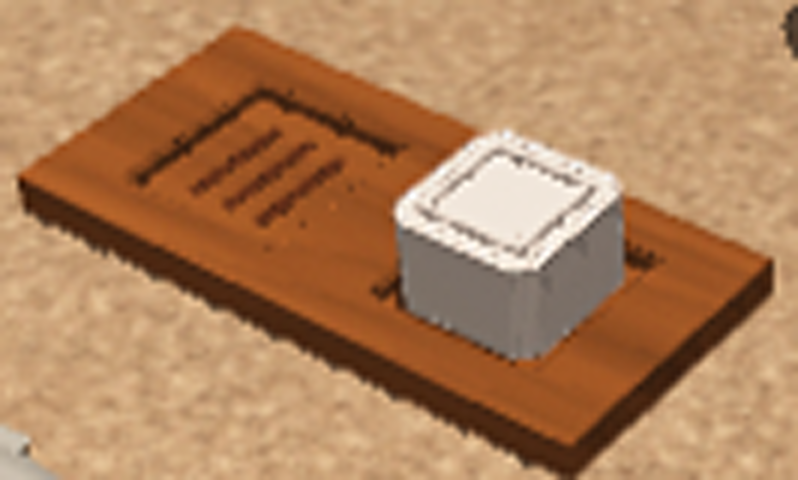

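Board in the scene view: corners at crop (238,27), (20,180), (575,445), (773,262). I'll cross-check those, then move to the pre-grasp pose.

```bash
cat >> geo.py <<'E'
from scipy.spatial.transform import Rotation as Ro
def quat(yaw,tilt,s=1):
    c,sn=np.cos(yaw),np.sin(yaw)
    z=np.array([c*np.sin(tilt),sn*np.sin(tilt),-np.cos(tilt)]);y=s*np.array([-sn,c,0])
    return Ro.from_matrix(np.c_[np.cross(y,z),y,z]).as_quat()[[3,0,1,2]],z
E
python3 - <<'E'
from geo import *
from station import env
import cv2
np.set_printoptions(suppress=True,precision=3)
q=np.array([ray("scene",np.array(p)/6+[184.5,199.5],15) for p in((238,27),(773,262),(575,445),(20,180))])
print("board scene",q.mean(0),np.linalg.norm(q-np.roll(q,-1,0),axis=1));e=q[0]-q[1];print(np.degrees(np.arctan2(-e[0],e[1])))
e=q[3]-q[2];print(np.degrees(np.arctan2(-e[0],e[1])))
for A in((267,92),):print("pocket +x+y corner",ray("scene",np.array(A)/6+[184.5,199.5],15))
P=np.array([522.5,-140.3,66.3]);yaw=np.radians(13.3)
best=None
for s in(1,-1):
    o,z=quat(yaw,np.radians(40),s)
    for d in (34,-60):
        print(s,d,env.ik(P+d*z,o))
    print(env.ik([464,253,100],quat(np.radians(4.4),0,s)[0]))
o,z=quat(yaw,np.radians(40),1)
env.gripper_to(1.0,40)
env.move_to([400,100,260],quat(np.radians(0),0)[0])
env.move_to(P-60*z,o)
f=env.grab_frame("scene");cv2.imwrite("pics/pre.png",cv2.resize(f["frame"][180:380,300:520,::-1],None,fx=3,fy=3))
ob=env.get_obs();print(ob["time_s"],ob["ee_pos"],P-60*z,ob["joint_pos"])
E
```

```text
board scene [468.41  195.341  15.   ] [238.122 106.623 237.089 109.491]
4.649826209936
5.341208950460898
pocket +x+y corner [491.664 280.85   15.   ]
1 34 [-0.597  0.364  2.286  1.615  0.494  2.395]
1 -60 [-0.726  0.105  2.376  1.245  0.588  2.699]
[ 0.417  0.293  1.955 -0.     0.894 -1.231]
-1 34 [-0.597  0.364  2.286  1.615  0.494 -0.747]
-1 -60 [-0.726  0.105  2.376  1.245  0.588 -0.442]
[ 0.417  0.293  1.955 -0.     0.894  1.911]
5.7583 [ 485.067 -149.066  112.36 ] [ 484.967 -149.172  112.263] [-0.726  0.105  2.376  1.245  0.588  2.699]
```

View pics/pre.png

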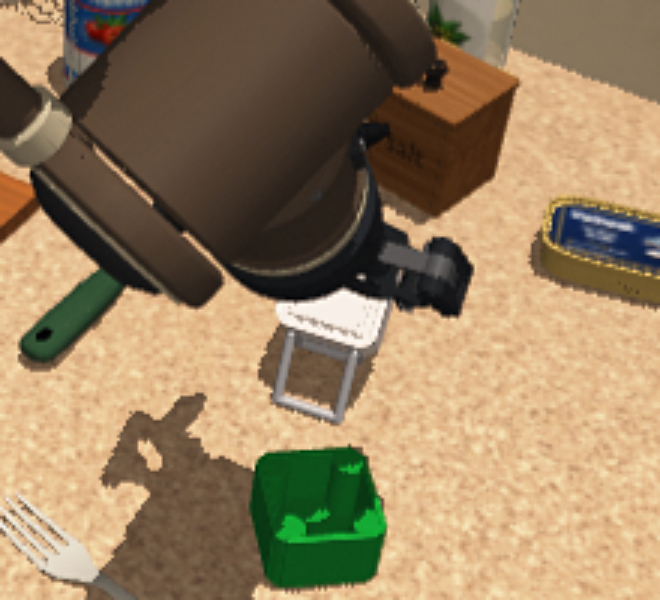

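The gripper stands above and behind the dish with its fingers straddling it, clear of the green look-alike. Next: approach, grip and lift.

Run:
```python
from geo import *
from station import env
import cv2
np.set_printoptions(suppress=True,precision=3)
P=np.array([522.5,-140.3,66.3]);yaw=np.radians(13.3);o,z=quat(yaw,np.radians(40))
def s(n):
    b=env.get_obs();print(n,b["time_s"],b["ee_pos"],b["ft_force"],b["finger_gap"],b["finger_force"])
env.move_l(P+15*z,feed=120);s("near")
env.move_l(P+34*z,feed=60);s("at")
env.gripper_to(0.5,40);s("grip")
env.move_l(P+34*z+[0,0,25],feed=60);s("up")
env.move_l(P+34*z+[0,0,110],feed=150);s("up2")
f=env.grab_frame("scene");cv2.imwrite("pics/lift.png",cv2.resize(f["frame"][130:330,300:520,::-1],None,fx=3,fy=3))
```

```text
near 6.5333 [ 531.772 -137.973   54.829] [-0.69  -0.669 -0.093] 1.000621322920299 0.0
at 7.0 [ 543.697 -135.331   40.488] [-1.171  0.2    0.051] 1.0022740076429446 0.0
grip 7.3667 [ 543.737 -135.32    40.782] [-4.074  0.015  4.866] 0.6715876421871939 42.18184947967529
up 7.9333 [ 543.378 -135.215   64.859] [ 0.596  0.033 -2.062] 0.6725534809798497 42.92935252189636Traceback (most recent call last):
  File "<stdin>", line 12, in <module>
station.IKError: the arm cannot follow that straight line within its joint ranges
```

Grip confirmed: gap 57 mm, and about 2 N of weight carried. The straight lift ran into the arm's range limit, so I'll use another route.

Run:
```python
from geo import *
from station import env
import cv2
np.set_printoptions(suppress=True,precision=3)
yaw=np.radians(13.3);p0=np.array([543.4,-135.2,65])
def s(n):
    b=env.get_obs();print(n,b["time_s"],b["ee_pos"],b["joint_pos"],b["ft_force"],b["finger_gap"],b["finger_force"])
for d,t in(((0,0,60),40),((0,0,60),30),((-20,0,60),25),((-10,0,55),20),((0,0,40),30)):
    try: env.move_l(p0+d,quat(yaw,np.radians(t))[0],feed=110);print("ok",d,t);break
    except env.IKError: pass
s("up")
o=quat(np.radians(4.5),0,-1)[0]
print(env.ik([464.1,252,140],o))
env.move_to([464.1,252,140],o);s("over")
env.move_l([464.1,252,75],feed=100);s("hover")
for n in("scene","top"):
    f=env.grab_frame(n);cv2.imwrite(f"pics/h_{n}.png",f["frame"][:,:,::-1]);np.savez(f"h_{n}.npz",im=f["frame"])
a=cv2.imread("pics/h_scene.png")[170:290,170:320];b=cv2.imread("pics/h_top.png")[200:300,150:300]
cv2.imwrite("pics/hover.png",np.vstack([cv2.resize(a,(675,300*9//5//1),interpolation=2)[:300*9//5] if 0 else cv2.resize(a,(375,300),interpolation=2),cv2.resize(b,(375,250),interpolation=2)]) if 0 else np.hstack([cv2.resize(a,None,fx=2.66,fy=4,interpolation=2)[:0]]) if 0 else cv2.resize(a,None,fx=5,fy=5,interpolation=2))
cv2.imwrite("pics/hover_top.png",cv2.resize(b,None,fx=5,fy=5,interpolation=2))
```

```text
ok (0, 0, 60) 40
up 8.625 [ 542.859 -134.839  124.261] [-0.598  0.15   2.282  1.225  0.528  2.839] [ 0.424  1.07  -2.448] 0.6738837284461238 42.91851103305817
[ 0.415  0.233  1.934 -0.     0.974  1.907]
over 10.1 [463.614 251.174 139.227] [0.414 0.234 1.935 0.    0.975 1.907] [ 0.023 -0.225 -2.356] 0.6705110452750203 43.05338680744171
hover 10.9 [464.689 252.06   75.368] [0.415 0.333 1.965 0.    0.843 1.907] [-0.144  0.262 -1.802] 0.6736206519049585 43.08207929134369
```

View pics/hover.png

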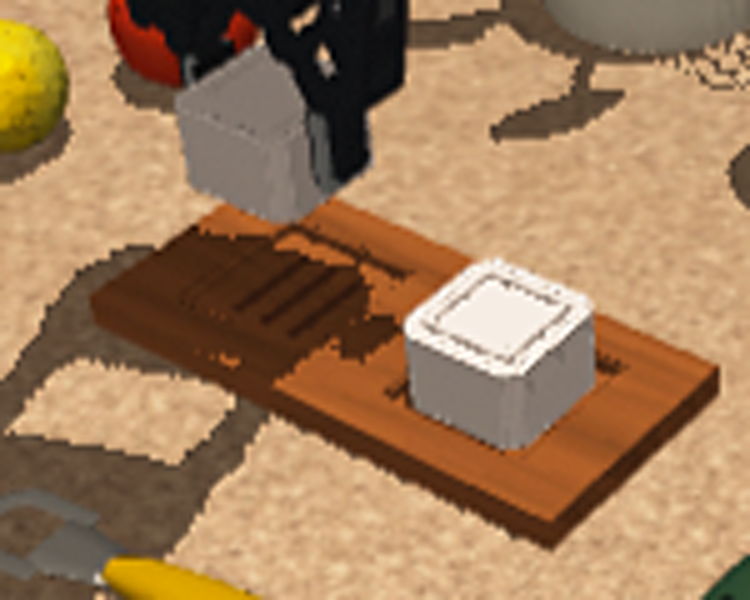

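View pics/hover_top.png

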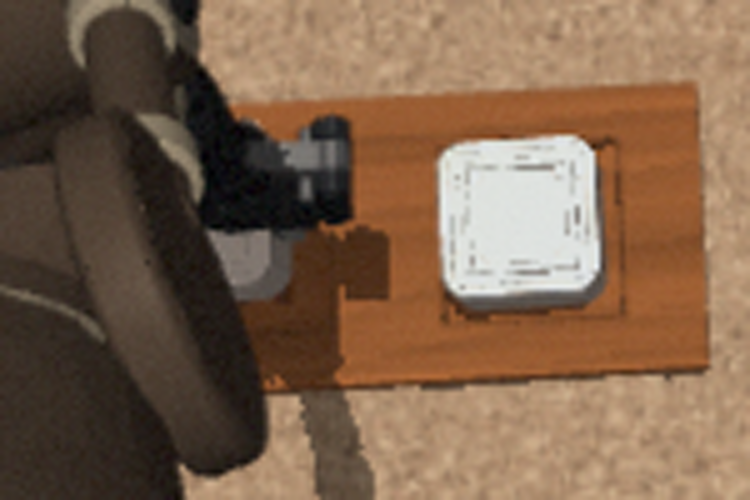

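Scene hover view: the dish is held rim-down and looks level. The lower rim edge of its robot-side face runs about (200,190)–(265,214) in the crop, and the pocket lies beneath it. Top view: the gripper hides the dish, and the other dish hasn't moved. I'll check the dish's x offset from the rim line before lowering.

Run:
```python
from geo import *
import cv2
np.set_printoptions(suppress=True,precision=1)
w=np.radians(4.5);ux=np.array([np.cos(w),np.sin(w),0]);uy=np.array([-np.sin(w),np.cos(w),0])
T=np.array([464.7,252.06,0])
for z in(66,69,72):
  for p in((200,190),(230,202),(265,214)):
    q=ray("scene",np.array(p)/5+169.5,z)-T;print(z,q@ux,q@uy)
b=T+[0,0,109.4]
pr=lambda dx,dy,z:(proj("scene",T+dx*ux+dy*uy+[0,0,z])[0]-169.5)*5
print("pred rim -x+y,-x-y",pr(-29,29,69),pr(-29,-29,69),"base",pr(-29,29,109),pr(-29,-29,109),pr(29,29,109))
im=cv2.imread("pics/h_scene.png")[170:290,170:320];im=cv2.resize(im,None,fx=5,fy=5,interpolation=2)
P=lambda q:tuple(int(v) for v in q)
for z in(69,109):
  c=[pr(a,b,z) for a,b in((-29,29),(-29,-29),(29,-29),(29,29))]
  cv2.polylines(im,[np.int32(c)],True,(0,255,0),1)
for h in(33,):
  o=np.array([464.1,252,15])
  c=[(proj("scene",o+a*ux+b*uy)[0]-169.5)*5 for a,b in((-33,33),(-33,-33),(33,-33),(33,33))]
  cv2.polylines(im,[np.int32(c)],True,(255,0,255),1)
cv2.imwrite("pics/ov.png",cv2.resize(im[:400,50:450],None,fx=1.5,fy=1.5))
```

```text
66 -23.075667456008613 22.969311609299613
66 -22.26712494442058 7.408424567925128
66 -20.35185890305649 -9.565103092816228
69 -25.907618310076007 19.62561367642987
69 -25.1034037795517 4.148021234267789
69 -23.19838980909305 -12.734650218857382
72 -28.73956916414351 16.28191574356014
72 -27.939682614682873 0.887617900610568
72 -26.044920715129674 -15.904197344898533
pred rim -x+y,-x-y [177.3 185.9] [285.6 235.3] base [162.3 101.2] [273.2 149.6] [266.2  35.8]
```

View pics/ov.png

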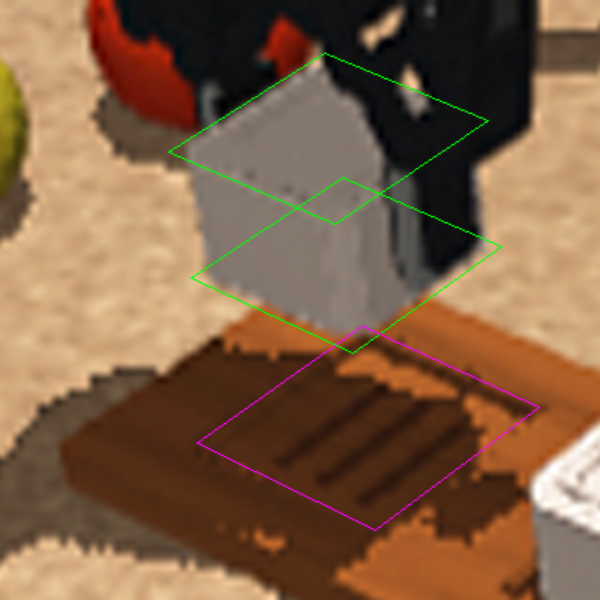

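The prediction and the picture agree to about 2 mm: the dish sits slightly toward +x and −y of the outline, and the pocket outline fits. I'll shift by (−1.3, +1.2) mm and lower in guarded steps.

Run:
```python
from geo import *
from station import env
np.set_printoptions(suppress=True,precision=2)
x,y=462.9,253.3
env.move_l([x,y,75],feed=30);env.move_l([x,y,30],feed=80);env.hold(.2)
f0=env.get_obs()["ft_force"];print(f0)
for z in np.arange(28,8,-1.0):
    env.move_l([x,y,z],feed=15);env.hold(.08)
    b=env.get_obs();f=b["ft_force"]-f0;print(z,b["ee_pos"],f,round(b["time_s"],2))
    if abs(f[2])>5 or np.hypot(*f[:2])>6:break
```

```text
[-0.22 -0.09 -1.93]
28.0 [462.91 253.3   28.06] [0.49 0.28 0.06] 12.53
27.0 [462.85 253.27  26.93] [ 0.09  0.87 -0.51] 12.86
26.0 [462.87 253.31  25.96] [ 0.62 -0.79  0.63] 13.19
25.0 [462.86 253.3   24.96] [ 0.03  0.99 -0.01] 13.53
24.0 [462.86 253.29  23.97] [ 0.69 -0.3   0.17] 13.86
23.0 [462.85 253.29  22.97] [ 0.17  0.89 -0.33] 14.19
22.0 [462.88 253.3   21.97] [-0.31 -0.76  0.39] 14.53
21.0 [462.88 253.28  20.98] [-0.17 -0.06 -0.15] 14.86
20.0 [462.84 253.28  19.95] [-0.07 -0.48  0.02] 15.19
19.0 [462.87 253.28  18.96] [ 0.39  0.2  -0.15] 15.53
18.0 [462.86 253.29  17.95] [-1.18 -0.03 -0.27] 15.86
17.0 [462.88 253.28  16.97] [-0.02 -0.4  -0.23] 16.19
16.0 [462.89 253.29  15.97] [-0.04 -0.11 -0.37] 16.52
15.0 [462.86 253.28  14.96] [ 0.68  1.42 -0.7 ] 16.86
14.0 [462.86 253.32  13.97] [-0.03  0.54 -0.73] 17.19
13.0 [462.89 253.29  12.97] [ 0.17 -0.46  0.1 ] 17.52
12.0 [462.89 253.29  11.98] [ 0.34 -0.47  0.05] 17.86
11.0 [462.89 253.29  10.99] [0.56 0.94 0.12] 18.19
10.0 [462.93 253.29  10.9 ] [-2.55 -1.15  8.35] 18.52
```

Contact at TCP z ≈ 10.9, within 3 mm of the expected seating height (14). I'll release gently, retreat and look.

Run:
```python
from geo import *
from station import env
import cv2
np.set_printoptions(suppress=True,precision=2)
env.move_l([462.9,253.3,11.2],feed=15)
env.gripper_to(0.78,20);env.hold(.2);env.gripper_to(1.0)
b=env.get_obs();print(b["time_s"],b["finger_gap"],b["finger_force"],b["ft_force"])
env.move_l([462.9,253.3,130],feed=90)
env.move_to([330,-150,260],quat(0,0,-1)[0]) if env.ik([330,-150,260],quat(0,0,-1)[0]) is not None else print("no ik")
for n in("scene","top"):
    f=env.grab_frame(n)["frame"];np.savez(f"e_{n}.npz",im=f)
    c=f[200:280,185:318] if n=="scene" else f[210:285,158:291]
    globals()[n]=cv2.resize(c[:,:,::-1],None,fx=6*.62,fy=6*.62,interpolation=2)
cv2.imwrite("pics/end.png",np.vstack([scene,top]));print(env.get_obs()["time_s"])
```

```text
19.5667 1.000555983233432 0.0 [ 0.52  0.63 -0.01]
22.7667
```

View pics/end.png

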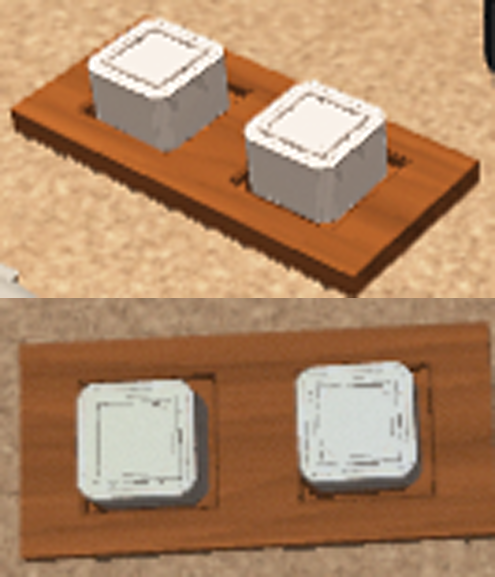

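The end view shows the dish rim-down, level and as deep as its neighbour, with the other dish unmoved. One quick numeric check, then hand in if it holds.

Run:
```python
from geo import *
from station import env
t=lambda n,p:np.array(p)/3.72+([157.5,209.5] if n=="top" else [184.5,199.5])
r=tri(t("scene",(157,59)),t("top",(137,440-298)));q=tri(t("scene",(315.5,124)),t("top",(356,422-298)))
d=r.x-q.x;print(r.x,q.x,d,np.linalg.norm(d[:2]))
if abs(d[2])<4 and abs(np.linalg.norm(d[:2])-110)<8: print(env.sign_off())
```

```text
[462.48565661 253.42082992  42.73203877] [474.49185379 145.69438864  43.95898242] [-12.00619718 107.72644128  -1.22694365] 108.3934265647547
the job is handed in; nothing more can be done
None
```

The dish is rim-down in the empty pocket and the job is handed in; by my last camera check it sits level with the other dish (within about 1 mm) and about 2 mm from the pocket's centre, and the other dish is in its place, though sign-off returned no verdict.

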